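# Bring the salt round on the spice carousel

### The job

Put the salt shaker back, upright, into the empty cup of the spice carousel (set it down, do not drop it), and turn the carousel gently by the upright grip on its top so that the salt shaker stands in the middle of the opening in the guard rail, where the cook will take it. Finish with the fingers still closed on the grip, holding the turntable still there: do not let go. Leave the garlic, the tomato tin and the honey jar where they are.

Things in the scene. Friction and masses are not known exactly. Their poses are not given: they have to be found in the camera images.
- salt_shaker: Salt shaker: clear glass body with a domed grey metal cap, 90 mm high; the body is round and up to 44 mm across (up to 74 mm height), the cap 34 mm across above that. About 0.1 kg, loose. Origin: centre of its underside, z up. It stands on the worktop at the start.
- stand: Fixed foot of the spice carousel: wooden disc 254 mm across on the worktop, with a steel wire guard rail 238 mm across round it, its top 68 mm above the worktop. The rail is open only at the front, for 84 mm. Origin: centre of the underside, on the turning axis; z up; its -x axis points from there through the middle of the opening. A wall lamp juts out behind it on the right, 0.75 m up.
- carousel (a joint): Angle (rad) of the turntable on the foot, growing counter-clockwise seen from above, without stops (it turns freely round and round, either way). 0 when the empty cup is exactly in the middle of the opening; starts anywhere from 0.75 to 5.53. Runs easily on a bearing (about 0.03 N m of friction).
- pocket (a point): Centre of the empty cup's floor, 28 mm above the worktop, 80 mm from the turning axis; a seated shaker's origin lies here. x axis: from the cup to the turning axis. The cup: a wooden rim 51 mm across inside, 57 outside, 24 high. The turntable (224 mm across) has five cups, evenly spaced; four hold spice jars that stay there, 45 mm across, tops 134 mm above the worktop at most.
- grip: Upright wooden grip on the turntable's centre post, on the turning axis, turning with it: a flat paddle 12 mm thick (y axis), 46 mm long (x axis, along the line from the empty cup to the turning axis) and 36 mm high (z axis, up). Origin: centre of its underside, 126 mm above the worktop; its top is at 162 mm.
- garlic: Garlic bulb, 56 mm across and high, loose on the worktop; origin under its centre. To be left alone.
- tomato_tin: Low food tin standing on its base, 75 mm across, 58 mm high, loose; origin under its centre. To be left alone.
- honey_jar: Glass honey jar with a screw cap, 68 mm across, 100 mm high, loose; origin under its centre. To be left alone.
Not all that is in view belongs to the job. Of the things that look like the salt_shaker, the largest one is meant.

How it is judged (in metres and radians):
On the way, in this order (a step that is already met when the one before it is completed fails the run):
1. the salt shaker stands upright in the empty cup, let go (horizontal distance between salt_shaker and pocket below 0.007 m and z of salt_shaker in the frame of pocket between -0.005 and 0.005 m and angle between salt_shaker's own z axis and vertical below 0.15 rad and contact force between each of the fingers, the arm and salt_shaker below 0.1 N), for 0.2 s.
2. the salt shaker stands in the opening and the fingers hold the turntable still by its grip (all of step 1 and y of salt_shaker in the frame of stand between -0.01 and 0.01 m and x of salt_shaker in the frame of stand below -0.06 m and contact force between the fingers and grip above 3 N and velocity of joint carousel between -0.06 and 0.06 rad/s), for 0.2 s.
At the end, for the whole second after the job is handed in: The salt shaker stands upright in its cup (within 7 mm of its centre, 5 mm of its floor, 0.15 rad), untouched, within 10 mm of the middle of the rail's opening; the fingers grip the grip (over 3 N) and the turntable is still (under 0.06 rad/s) (all of step 2); the arm keeps its last pose, push and grip.
It fails at once if the turntable was spun hard, faster than 6 rad/s (not (velocity of joint carousel between -6 and 6 rad/s)).
It fails at once if the salt shaker was tipped by more than 0.7 rad (angle between salt_shaker's own z axis and vertical above 0.7 rad).
It fails at once if the salt shaker was dropped: in the air, touched by nothing, with its underside more than 55 mm above the worktop (height (world z) of salt_shaker above 0.055 m and contact force between salt_shaker and anything else below 0.005 N).
It fails at once if the garlic, the tomato tin or the honey jar was moved by more than 30 mm (distance of any of garlic, tomato_tin, honey_jar from where it was at the start of the episode above 0.03 m).
It also fails if it takes over 67 s, if anything falls off the work surface, if the arm or the gripper's body presses on something with over 40 N, if the wrist force passes 120 N, or if a joint passes its speed limit or range.

### The arm

A 7-joint arm with a two-finger parallel gripper is mounted at the origin on a cart in front of the work surface, level with it; the furniture and walls round the work are solid. World frame = base frame: x ahead of the robot, y to its left, z up, the work surface at z = 0. Lengths are in mm, angles in rad, forces in N, time in s.
With the tool pointing down it reaches from about 400 to 875 mm from the base axis. Payload 4.4 kg.
Tool frame: the origin (TCP) lies at the very end of the fingers, on their centre line; the grasp point (between the pads) lies 19 mm behind it (ctrl.grasp_offset is the distance from the TCP to the grasp point, in mm); z points along the fingers, y is the line along which they close (so a half turn about z gives the same grasp; the last joint's range is limited). The gripper opens to 85 mm and grips with 20 to 120 N. Pads are 22 mm wide; open, the fingers measure 114 mm over their backs; the gripper's body (76 mm by 85 mm) begins 54 mm behind the grasp point. The pads swing forward as they close: fully open they stand 13 mm farther back than shut.
Start: joints at [-1.336, 0.628, 0.038, 1.517, -0.027, 0.996, -0.02], TCP at [192.56, 620.837, 211.113] pointing down, gripper open.
Joint ranges: [-3.06, 3.06], [-0.37, 2.12], [-1.25, 1.32], [0.18, 2.47], [-1.1, 4.24], [0.23, 1.98], [-2.94, 2.94]. Speed limits (rad/s): [2.57, 2.57, 3.14, 3.14, 3.14, 3.14, 3.14].

### API

Orientations are given as [roll, pitch, yaw] about the fixed x, y, z axes, in that order (R = Rz(yaw) Ry(pitch) Rx(roll)).
In Python, from cell import status, cams, ctrl gives the robot as it stands.
- The arm moves only by the tool move_arm, never from a script. Its argument "plan" is a list of rows, each a list of 3 entries, a list of its own where there are three numbers: the shift along the world's x, y, z in mm, then the turn, a rotation vector about the world's x, y, z in degrees, then the opening, from 0 (shut) to 1 (fully open). In form: [[[x, y, z], [wx, wy, wz], gripper], ...]. A call has 1 to 10 rows; each row shifts and turns the commanded pose from where the row before left it; what a row does not reach is not made up. A row lasts 1/8 s, in which the tool goes at most 62.5 mm and 10.7 degrees, less where a joint would pass 70% of its speed; a pose out of reach is approached as far as the arm can. A call with a gripper value outside its range is refused whole. The fingers move at their own pace and stop on an object; the grip force is fixed at half the most. Time passes only in rows, so rows that do not move let the fingers close. It gives the time, the measured TCP pose, the force, the opening and the grip force at its end, in the units of the state.
- status.read_state(): the state, without advancing time (a new reading comes with each control period).
- cams.get_image(name): name is "scene" or "top" or "wrist"; returns the picture (420x560x3 uint8, blue, green, red); there is no depth.
- cams.camera_params(name): a dict with "K" (3x3 intrinsics, pixels), "pose" (4x4, takes a point from camera to world coordinates); the wrist camera has in their place "tool_from_camera" (4x4, takes a point from camera to tool coordinates, whose origin is the TCP and whose axes are the flange's). Camera axes: x right, y down, z forward; pixel columns grow to the right and rows downward; lengths in mm; the calibration is good to about 2 mm. A picture is of the moment at which its call begins: read the wrist's pose just before it. camera_params takes no time and is no camera call.
- ctrl.finish_job(): hands the job in; it is judged then, once.
The state is a dict: "clock": time; "qpos": joint angles; "qd": joint speeds; "tau": joint torques, N m; "eef_pos": TCP position; "tool_rot": TCP orientation; "force": force on the tool from outside, world axes, zero at the start; "torque": the same for the moment, N m; "width": finger opening in mm; "gripper_force": force on a finger pad.
Only numpy, scipy, OpenCV 4.12 (cv2) and the standard library are available. Lean on these libraries where they do the work, as an engineer would, in place of code of your own. Each camera call takes 0.05 s, during which the arm holds its last target. There are 200 camera calls.

## Working session

There is one attempt and no reset: what is moved stays moved. The work goes in short steps, Python scripts to look and compute and a tool call to move; the robot and the scene stay as the last step left them, time stands still between calls to the robot, and variables do not carry over. Pictures are saved under pics/ and viewed, at most 10 in all, crops included, and the job is handed in when it is done.

Besides the shell and the picture viewer there is one more tool, called by a JSON object that holds its "api" and its "payload". move_arm: Moves the arm, as the interface text tells. Its arguments: {"type":"object","properties":{"plan":{"type":"array","items":{"type":"array"}}},"required":["plan"]}

```bash
ls; mkdir -p pics; python3 - <<'E'
from cell import status,cams,ctrl
import cv2,numpy as np
a=cams.get_image("scene");b=cams.get_image("top")
cv2.imwrite("pics/scene.png",a);cv2.imwrite("pics/top.png",b)
np.set_printoptions(precision=4,suppress=True)
for n in("scene","top","wrist"):print(n,cams.camera_params(n))
print(status.read_state(),ctrl.grasp_offset)
E
```

```text
pics
scene {'K': array([[504.1389,   0.    , 291.2529],
       [  0.    , 504.1389, 208.6621],
       [  0.    ,   0.    ,   1.    ]]), 'pose': array([[   0.8129,   -0.4013,    0.4221, -189.3707],
       [  -0.5824,   -0.5532,    0.5956, -943.8124],
       [  -0.0055,   -0.73  ,   -0.6834, 1212.7412],
       [   0.    ,    0.    ,    0.    ,    1.    ]])}
top {'K': array([[452.7597,   0.    , 279.7182],
       [  0.    , 452.7597, 205.4256],
       [  0.    ,   0.    ,   1.    ]]), 'pose': array([[   0.0227,   -0.9872,    0.1576,  272.4261],
       [  -0.9997,   -0.0206,    0.0149,   17.1707],
       [  -0.0115,   -0.1578,   -0.9874, 1336.4782],
       [   0.    ,    0.    ,    0.    ,    1.    ]])}
wrist {'K': array([[321.2737,   0.    , 280.5225],
       [  0.    , 321.2737, 213.3388],
       [  0.    ,   0.    ,   1.    ]]), 'tool_from_camera': array([[   0.0006,   -0.9578,   -0.2876,   71.8122],
       [   1.    ,    0.0004,    0.0007,    0.066 ],
       [  -0.0006,   -0.2876,    0.9578, -164.2496],
       [   0.    ,    0.    ,    0.    ,    1.    ]])}
{'clock': 0.1, 'qpos': array([-1.3358,  0.6292,  0.0384,  1.5182, -0.027 ,  0.9963, -0.02  ]), 'qd': array([-0.0009, -0.0033, -0.0009, -0.0043,  0.    , -0.0003, -0.0004]), 'tau': array([  0.0027, -56.4536,   1.2305, -19.3972,   0.0114,   0.0054,
        -0.    ]), 'eef_pos': array([192.3781, 620.2802, 210.3091]), 'tool_rot': array([-3.1399,  0.    ,  2.8409]), 'force': array([ 0.1937,  0.4692, -0.1783]), 'torque': array([ 0.0169, -0.0081, -0.0006]), 'gripper_force': 0.0, 'width': 85.20118318792238} 18.700000000000003
```

View pics/scene.png

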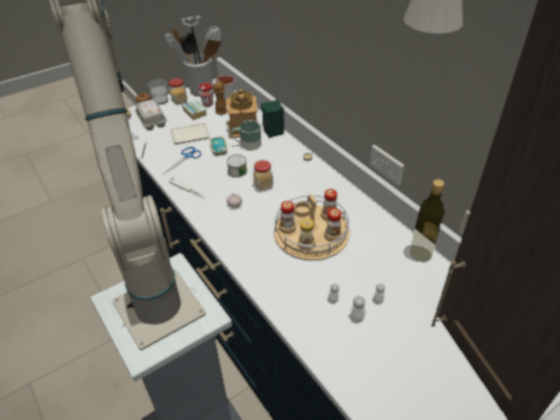

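View pics/top.png

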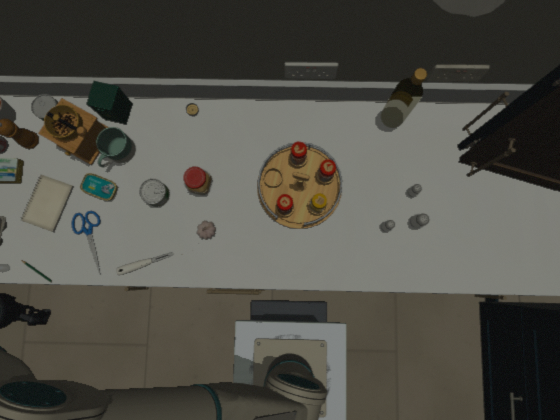

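The scene view shows three shakers (largest at about 358,307). In the top view the largest is at (420,220), the carousel centre at about (300,185) and the empty cup at about (273,178). I'll zoom in on these next.

```bash
cat > h.py <<'E'
from cell import status,cams,ctrl
import cv2,numpy as np
from scipy.spatial.transform import Rotation as R
np.set_printoptions(precision=2,suppress=True)
def tool(s=None):
    s=s or status.read_state();T=np.eye(4);T[:3,:3]=R.from_euler('xyz',s['tool_rot']).as_matrix();T[:3,3]=s['eef_pos'];return T
def pose(n,T=None):
    p=cams.camera_params(n)
    return p['K'],(p['pose'] if n!='wrist' else (tool() if T is None else T)@p['tool_from_camera'])
def ray(n,uv,z,T=None):
    K,P=pose(n,T);d=P[:3,:3]@np.linalg.solve(K,[uv[0],uv[1],1.]);c=P[:3,3]
    return c+d*(z-c[2])/d[2]
def proj(n,X,T=None):
    K,P=pose(n,T);q=np.linalg.inv(P)@np.r_[X,1];q=K@q[:3];return q[:2]/q[2]
E
python3 - <<'E'
from h import *
a=cv2.imread('pics/top.png')
c1=cv2.resize(a[135:235,250:350],(500,500),interpolation=cv2.INTER_CUBIC)
c2=cv2.resize(a[175:235,375:435],(300,300),interpolation=cv2.INTER_CUBIC)
o=np.zeros((500,800,3),np.uint8);o[:,:500]=c1;o[:300,500:]=c2
cv2.imwrite('pics/z1.png',np.clip(o*1.6,0,255).astype(np.uint8))
for n,uv,z in [('top',(421,219),90),('scene',(358,301),90),('top',(388,226),60),('top',(415,189),60),('top',(300,186),28),('top',(273,178),52),('top',(300,180),162)]:print(n,uv,ray(n,uv,z))
E
```

```text
top (421, 219) [ 441.48 -355.47   90.  ]
scene (358, 301) [ 436.98 -371.13   90.  ]
top (388, 226) [ 423.62 -270.97   60.  ]
top (415, 189) [ 531.79 -349.61   60.  ]
top (300, 186) [540.4  -21.51  28.  ]
top (273, 178) [557.56  57.86  52.  ]
top (300, 180) [529.17 -17.3  162.  ]
```

View pics/z1.png

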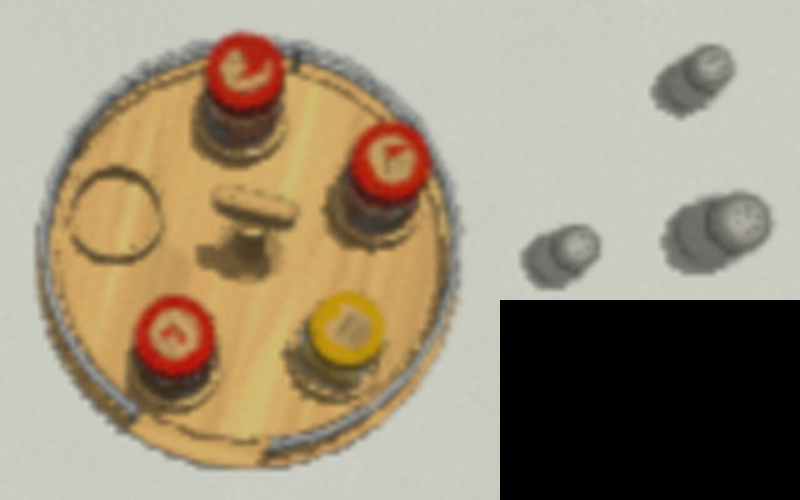

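{"api": "move_arm", "payload": {"plan": [[[10,-10,50],[0,0,-5],1],[[25,-42,40],[0,0,-5],1],[[25,-42,0],[0,0,-5],1],[[25,-42,0],[0,0,-5],1],[[25,-42,0],[0,0,-5],1],[[25,-42,0],[0,0,-5],1],[[25,-42,0],[0,0,-5],1],[[25,-42,0],[0,0,-5],1],[[25,-42,0],[0,0,-5],1],[[25,-42,0],[0,0,-5],1]]}}

```text
clock: 1.35
eef_pos: [427.7, 231.8, 300.5]
tool_rot: [-3.141, -0.0, 1.965]
force: [0.3, -0.0, -0.6]
width: 85.0
gripper_force: 0.0
```

{"api": "move_arm", "payload": {"plan": [[[25,-42,0],[0,0,-5],1],[[25,-42,0],[0,0,-5],1],[[25,-42,0],[0,0,-5],1],[[25,-42,0],[0,0,-5],1],[[8,-35,0],[0,0,-3],1],[[0,0,0],[0,0,0],1],[[0,0,0],[0,0,0],1]]}}

```text
clock: 2.22
eef_pos: [534.9, 31.3, 300.3]
tool_rot: [-3.141, -0.001, 1.568]
force: [0.4, 0.5, -0.0]
width: 85.6
gripper_force: 0.0
```

```bash
python3 - <<'E'
from h import *
T=tool();np.save('T1.npy',T);im=cams.get_image('wrist');cv2.imwrite('pics/w1.png',im);print(T,status.read_state()['qpos'])
E
```

```text
[[  0.     1.    -0.   534.89]
 [  1.    -0.     0.    31.28]
 [  0.    -0.    -1.   300.32]
 [  0.     0.     0.     1.  ]] [-0.46  0.4   0.51  1.72 -0.22  1.07  0.12]
```

View pics/w1.png

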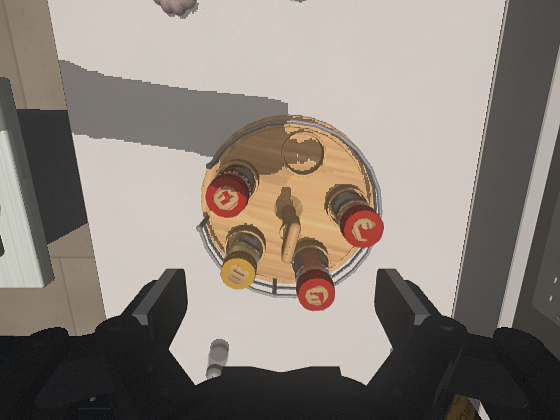

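The wrist view shows the carousel: empty cup at (302,152), paddle at about (290,240), rail ends at about (208,165) and (204,220). I'll enlarge it and overlay predicted circles to refine.

```bash
python3 - <<'E'
from h import *
T=np.load('T1.npy');im=cv2.imread('pics/w1.png')
s=4;x0,y0=190,105
z=cv2.resize(im[y0:y0+150,x0:x0+200],None,fx=s,fy=s,interpolation=cv2.INTER_CUBIC)
cv2.imwrite('pics/z2.png',np.clip(z*1.4,0,255).astype(np.uint8))
for uv,zz in [((302,152),52),((208,165),68),((204,220),68),((290,240),162)]:print(uv,ray('wrist',uv,zz,T))
E
```

```text
(302, 152) [563.39  61.84  52.  ]
(208, 165) [446.68  47.91  68.  ]
(204, 220) [436.71 -23.31  68.  ]
(290, 240) [545.65 -14.47 162.  ]
```

View pics/z2.png

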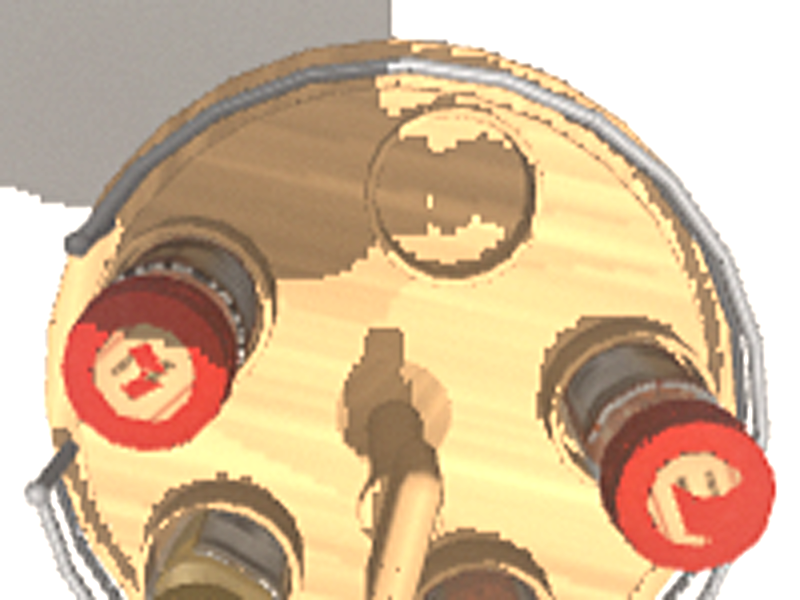

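```bash
python3 - <<'E'
from h import *
from scipy.optimize import least_squares
T=np.load('T1.npy')
c=lambda p:(190+p[0]/4-.4,105+p[1]/4-.4)
pts=[(76,240),(150,160),(220,112),(310,75),(390,66),(500,83),(600,120),(680,185),(735,280),(760,370),(764,430),(38,492)]
W=np.array([ray('wrist',c(p),67,T) for p in pts])[:,:2]
f=least_squares(lambda x:np.hypot(*(W-x[:2]).T)-119,[540,-18],loss='soft_l1');print(f.x,f.fun)
O=f.x
g=least_squares(lambda x:np.hypot(*(W-x[:2]).T)-x[2],[540,-18,119],loss='soft_l1');print(g.x)
cup=ray('wrist',c((452,188)),52,T)[:2];print('cup',cup,'r',np.hypot(*(cup-O)),'ang',np.degrees(np.arctan2(*(cup-O)[::-1])))
for e in (W[0],W[-1]):print('end',e,np.degrees(np.arctan2(*(e-O)[::-1])))
print('chord',np.hypot(*(W[0]-W[-1])))
# top view checks
ct=lambda p:(250+p[0]/5-.4,135+p[1]/5-.4)
for n,p,z in [('cup',(115,215),52),('endL',(135,412),67),('endR',(268,447),67),('grip',(255,203),162)]:print(n,ray('top',ct(p),z))
# jar caps from wrist image (red), top
im=cv2.imread('pics/w1.png');h=cv2.cvtColor(im,cv2.COLOR_BGR2HSV)
m=(((h[...,0]<8)|(h[...,0]>172))&(h[...,1]>150)&(h[...,2]>60)).astype(np.uint8)*255
for k in cv2.findContours(m,0,2)[0]:
    if cv2.contourArea(k)>300:
        (x,y),r=cv2.minEnclosingCircle(k);q=ray('wrist',(x,y),128,T)[:2];print('jar',q,np.hypot(*(q-O)),np.degrees(np.arctan2(*(q-O)[::-1])))
# salt shaker in scene/top
for n,uv,z in [('wrist',(219,345),90),('top',(375+243/5,175+222/5),85),('top',(375+205/5,175+232/5),0)]:print(n,ray(n,uv,z,T))
a=cv2.imread('pics/scene.png');cv2.imwrite('pics/z3.png',cv2.resize(a[270:330,320:400],(640,480),interpolation=cv2.INTER_CUBIC))
E
```

```text
[546.5  -19.19] [ 1.02 -0.46 -0.52  0.31 -0.07 -1.06  0.73  1.2  -0.41 -0.61 -0.29 -0.86]
[546.62 -18.6  118.49]
cup [564.14  62.34] r 83.41260521027104 ang 77.79318695594903
end [447.23  48.27] 145.8031137955906
end [429.3  -34.07] -172.76375034491528
chord 84.26624603508486
cup [558.73  59.06  52.  ]
endL [441.67  44.38  67.  ]
endR [423.36 -31.08  67.  ]
grip [542.22 -18.68 162.  ]
jar [577.83 -94.41] 81.48515680633223 -67.38986221636549
jar [627.45 -13.69] 81.1369024065874 3.8855272944732793
jar [477.58  21.88] 80.23174604631922 149.20634118690114
wrist [ 450.2 -198.4   90. ]
top [ 441.19 -364.12   85.  ]
top [ 446.21 -367.43    0.  ]
```

View pics/z3.png

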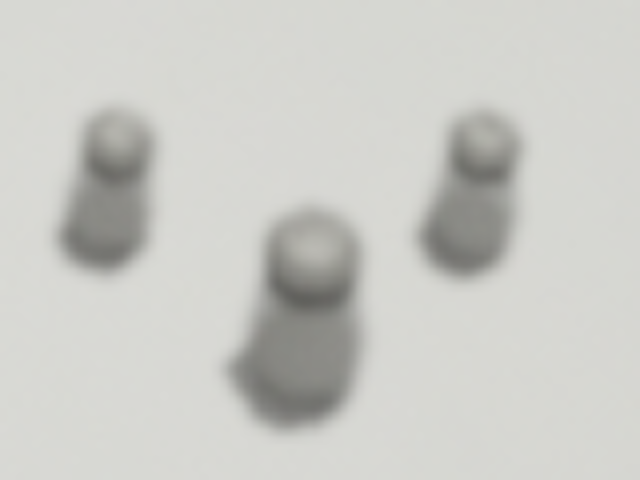

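The large shaker's cap is at scene (359,301) and its base near (356.6,319), so it stands at about (444,-365). I'll move the wrist camera over it.

{"api": "move_arm", "payload": {"plan": [[[-5,-44,0],[0,0,-5],1],[[-5,-44,0],[0,0,-5],1],[[-7,-44,0],[0,0,-5],1],[[-7,-44,0],[0,0,-5],1],[[-7,-44,-10],[0,0,-5],1],[[-7,-44,-20],[0,0,-5],1],[[-7,-44,-20],[0,0,-5],1],[[-7,-41,-20],[0,0,-4],1],[[0,0,0],[0,0,0],1],[[0,0,0],[0,0,0],1]]}}

```text
clock: 3.52
eef_pos: [484.2, -316.9, 230.5]
tool_rot: [-3.141, -0.001, 0.889]
force: [0.9, 0.7, -0.3]
width: 85.5
gripper_force: 0.0
```

```bash
python3 - <<'E'
from h import *
T=tool();np.save('T2.npy',T);im=cams.get_image('wrist');cv2.imwrite('pics/w2.png',im);print(T[:3,3],status.read_state()['qpos'])
E
```

```text
[ 484.23 -316.9   230.54] [ 0.12  0.58  0.66  1.71 -0.42  1.    0.25]
```

View pics/w2.png

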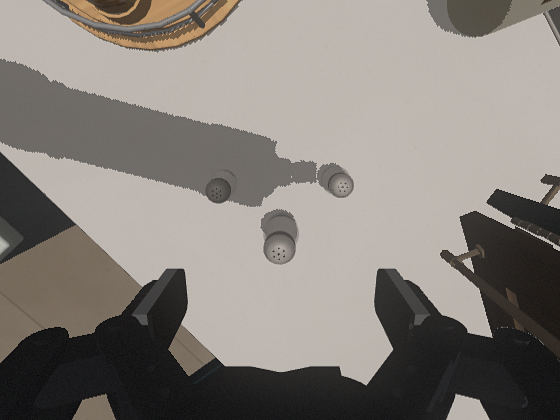

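The wrist view shows the large shaker's cap: hole centre at (279,252), cap outline centre at about (279.5,248). The body's base is near (280,222).

```bash
python3 - <<'E'
from h import *
T=np.load('T2.npy')
for uv,z in [((279,252),90),((279.5,248),80),((280,226),22)]:print(ray('wrist',uv,z,T))
E
```

```text
[ 446.85 -362.3    90.  ]
[ 447.36 -362.42   80.  ]
[ 450.61 -358.99   22.  ]
```

{"api": "move_arm", "payload": {"plan": [[[-19,-23,0],[0,0,0],1],[[-18,-22,0],[0,0,0],1],[[0,0,-40],[0,0,0],1],[[0,0,-40],[0,0,0],1],[[0,0,-40],[0,0,0],1],[[0,0,-35],[0,0,0],1],[[0,0,-20],[0,0,0],1],[[0,0,-11],[0,0,0],1],[[0,0,0],[0,0,0],1]]}}

```text
clock: 4.7
eef_pos: [447.0, -362.8, 44.8]
tool_rot: [-3.141, -0.001, 0.888]
force: [-0.3, 0.5, -0.7]
width: 85.2
gripper_force: 0.0
```

{"api": "move_arm", "payload": {"plan": [[[0,0,0],[0,0,0],0.6],[[0,0,0],[0,0,0],0.3],[[0,0,0],[0,0,0],0.3],[[0,0,0],[0,0,0],0.2],[[0,0,0],[0,0,0],0.2],[[0,0,0],[0,0,0],0.2]]}}

```text
clock: 5.45
eef_pos: [446.5, -364.2, 45.6]
tool_rot: [3.14, -0.0, 0.886]
force: [-0.2, 0.6, 5.0]
width: 31.2
gripper_force: 59.1
```

{"api": "move_arm", "payload": {"plan": [[[0,0,5],[0,0,0],0.2],[[0,0,10],[0,0,0],0.2],[[0,0,15],[0,0,0],0.2],[[0,0,0],[0,0,0],0.2]]}}

```text
clock: 5.95
eef_pos: [447.2, -364.6, 76.3]
tool_rot: [3.139, 0.0, 0.886]
force: [-0.4, -0.3, -1.7]
width: 31.2
gripper_force: 59.5
```

```bash
python3 - <<'E'
from h import *
T=tool();np.save('T3.npy',T);im=cams.get_image('wrist');s=cams.get_image('scene');t=cams.get_image('top')
o=np.zeros((420,800,3),np.uint8);o[:,:480]=im[:,40:520];o[:320,480:]=cv2.resize(s[250:330,310:390],(320,320),interpolation=cv2.INTER_CUBIC)
cv2.imwrite('pics/w3.png',o);print(T[:3,3],status.read_state())
E
```

```text
[ 447.16 -364.6    76.32] {'clock': 6.1, 'qpos': array([ 0.32,  0.77,  0.51,  1.86, -0.58,  0.67,  0.49]), 'qd': array([ 0.  ,  0.01, -0.  ,  0.  ,  0.  , -0.  , -0.  ]), 'tau': array([  0.02, -53.79,   8.56, -12.43,   0.01,  -0.02,  -0.  ]), 'eef_pos': array([ 446.32, -363.47,   74.68]), 'tool_rot': array([-3.14, -0.  ,  0.89]), 'force': array([ 0.32,  0.88, -0.95]), 'torque': array([0.01, 0.02, 0.01]), 'gripper_force': 59.531800048425794, 'width': 31.01426994757456}
```

View pics/w3.png

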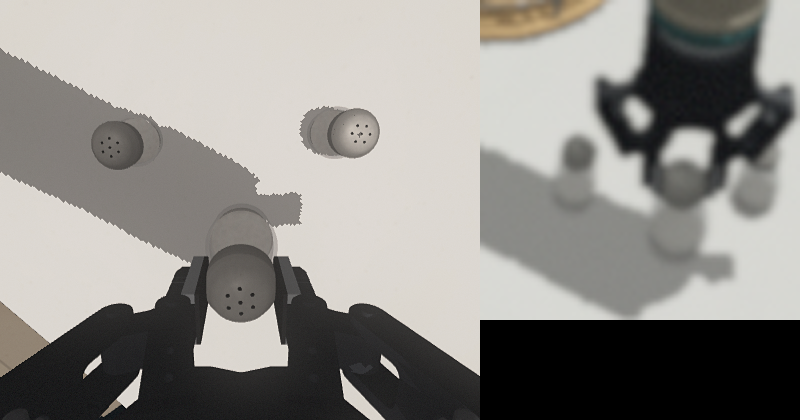

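The shaker hangs upright between the pads, cap holes at about (280,298) in the full picture. I'll carry it up and over to beside the cup.

{"api": "move_arm", "payload": {"plan": [[[0,0,25],[0,0,0],0.2],[[0,0,40],[0,0,0],0.2],[[0,0,45],[0,0,0],0.2],[[0,10,40],[0,0,0],0.2],[[5,25,5],[0,0,2],0.2],[[10,40,0],[0,0,3],0.2],[[12,45,0],[0,0,3],0.2],[[12,45,0],[0,0,3],0.2],[[12,45,0],[0,0,3],0.2],[[12,45,0],[0,0,3],0.2]]}}

```text
clock: 7.35
eef_pos: [509.2, -107.1, 229.3]
tool_rot: [-3.141, 0.0, 1.184]
force: [0.2, 0.2, -1.0]
width: 30.9
gripper_force: 59.8
```

{"api": "move_arm", "payload": {"plan": [[[12,45,0],[0,0,3],0.2],[[12,45,0],[0,0,3],0.2],[[12,45,0],[0,0,3],0.2],[[12,45,0],[0,0,1],0.2],[[12,35,0],[0,0,0],0.2],[[10,14,0],[0,0,0],0.2],[[5,0,-10],[0,0,0],0.2],[[0,0,0],[0,0,0],0.2],[[0,0,0],[0,0,0],0.2]]}}

```text
clock: 8.48
eef_pos: [584.0, 118.1, 219.6]
tool_rot: [-3.141, 0.001, 1.354]
force: [0.4, -0.5, -1.5]
width: 31.1
gripper_force: 59.8
```

```bash
python3 - <<'E'
from h import *
T=tool();np.save('T4.npy',T);im=cams.get_image('wrist')
cv2.imwrite('pics/w4.png',im);cv2.imwrite('pics/w4c.png',np.clip(1.4*cv2.resize(im[130:350,140:420],(763,600),interpolation=cv2.INTER_CUBIC),0,255).astype(np.uint8));print(T,status.read_state()['width'])
for X in [(564,62,52),(559,59,52),(546.5,-19,162)]:print(proj('wrist',X,T))
E
```

```text
[[  0.21   0.98  -0.   583.95]
 [  0.98  -0.21  -0.   118.12]
 [ -0.    -0.    -1.   219.61]
 [  0.     0.     0.     1.  ]] 31.010922234437942
[272.54 241.54]
[268.75 244.9 ]
[270.38 379.91]
```

View pics/w4c.png

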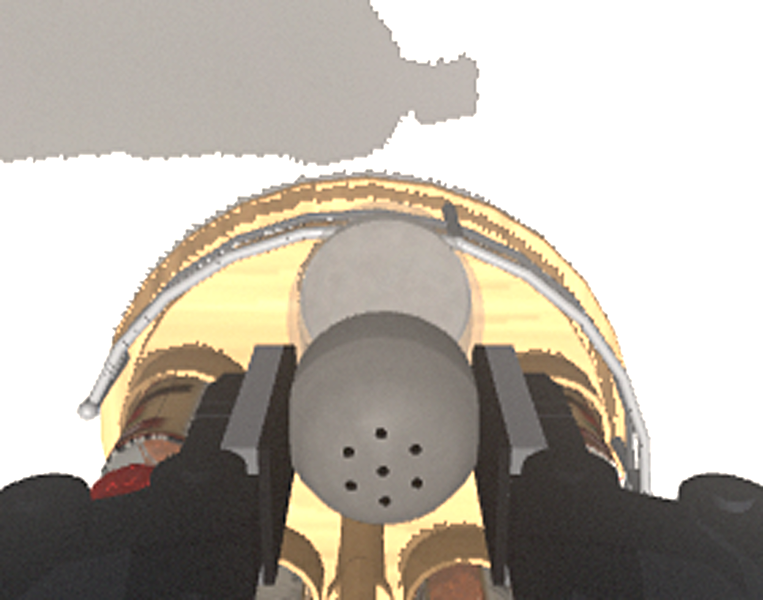

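The held shaker hides the cup here: cap holes at full-image (280,302), cup rim peeping out on both sides of the base. I'll shift inward so the cup shows clear of the shaker.

{"api": "move_arm", "payload": {"plan": [[[-6,-20,15],[0,0,0],0.2],[[-10,-40,0],[0,0,0],0.2],[[-12,-40,0],[0,0,0],0.2],[[-4,-20,0],[0,0,0],0.2],[[0,0,0],[0,0,0],0.2],[[0,0,0],[0,0,0],0.2]]}}

```text
clock: 9.28
eef_pos: [552.8, 1.9, 234.9]
tool_rot: [3.141, -0.001, 1.359]
force: [-0.1, 0.4, -3.0]
width: 31.1
gripper_force: 59.8
```

```bash
python3 - <<'E'
from h import *
T=tool();np.save('T5.npy',T);im=cams.get_image('wrist')
cv2.imwrite('pics/w5.png',im);cv2.imwrite('pics/w5c.png',np.clip(1.4*cv2.resize(im[70:330,110:450],None,fx=2.3,fy=2.3,interpolation=cv2.INTER_CUBIC),0,255).astype(np.uint8));print(T,status.read_state()['width'])
for X in [(564,62,52),(559,59,52),(546.5,-19,162)]:print(proj('wrist',X,T))
print('cap in tool',(np.linalg.inv(T)@np.r_[ray('wrist',(280.2,301.7),T[2,3]+44,T),1])[:3])
E
```

```text
[[  0.21   0.98   0.   552.83]
 [  0.98  -0.21   0.     1.94]
 [  0.     0.    -1.   234.85]
 [  0.     0.     0.     1.  ]] 30.86679943661508
[277.5 129.4]
[273.45 133.31]
[276.35 242.43]
cap in tool [ -2.1    1.39 -44.  ]
```

View pics/w5c.png

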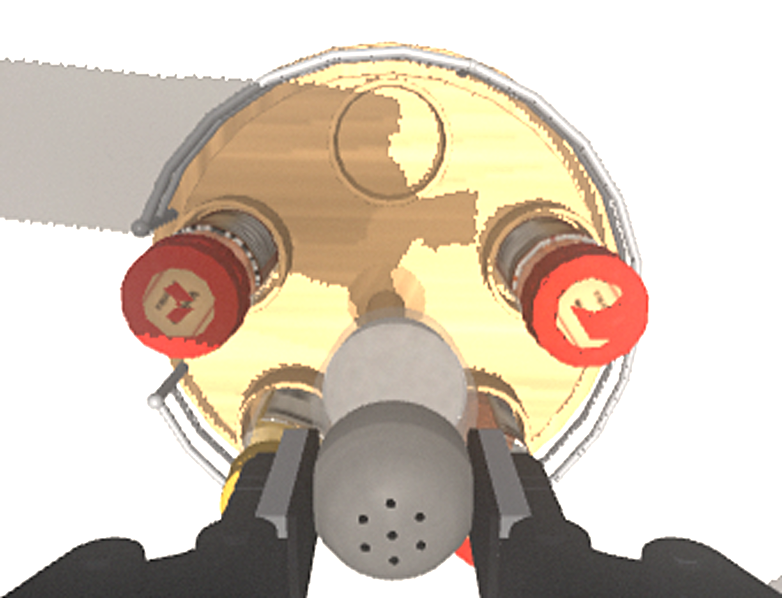

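```bash
python3 - <<'E'
from h import *
T=np.load('T5.npy');c=lambda p:(110+(p[0]+.5)/2.3-.5,70+(p[1]+.5)/2.3-.5)
tl=lambda X:(np.linalg.inv(T)@np.r_[X,1])[:3]
cup=ray('wrist',c((389.5,141)),52,T);print('cup',cup,tl(cup))
for n,p,h in [('holes',c((392,535)),44),('base',c((395,391)),-45)]:
    X=ray('wrist',p,T[2,3]+h,T);print(n,X,tl(X),'shift',(cup-X)[:2])
O=np.array([546.5,-19.2])
print(np.hypot(*(cup[:2]-O)))
q=ray('wrist',c((186,300)),130,T);print('jarL',q);q=ray('wrist',c((588,308)),130,T);print('jarR',q)
e=[ray('wrist',c(p),67,T) for p in((139,227),(154,402))];print('ends',e)
E
```

```text
cup [565.25  60.05  52.  ] [ 59.15  -0.11 182.94]
holes [553.64  -0.76 278.85] [ -2.4    1.37 -44.  ] shift [11.62 60.8 ]
base [553.13  -6.96 189.85] [-8.7   2.16 44.99] shift [12.12 67.  ]
81.4339639234968
jarL [479.29  22.38 130.  ]
jarR [626.51 -12.34 130.  ]
ends [array([447.21,  47.54,  67.  ]), array([428.41, -35.06,  67.  ])]
```

```bash
python3 - <<'E'
from h import *
T=np.load('T5.npy');c=lambda p:(110+(p[0]+.5)/2.3-.5,70+(p[1]+.5)/2.3-.5)
tl=lambda X:(np.linalg.inv(T)@np.r_[X,1])[:3]
for h in(-45,-35,-25):print(h,[tl(ray('wrist',c(p),T[2,3]+h,T))[:2] for p in((395,318),(322,385),(468,385))])
for h in(30,36,44):print(h,[tl(ray('wrist',c(p),T[2,3]+h,T))[:2] for p in((393,400),(392,580),(313,490),(473,490))])
# same for pre-grasp picture w2: holes vs far body edge
T=np.load('T2.npy')
print('w2',ray('wrist',(279,252),90,T),[ray('wrist',(279,209.5),z,T) for z in(0,10,20)])
E
```

```text
-45 [array([14.27,  2.12]), array([ -6.78, -19.92]), array([-6.75, 24.22])]
-35 [array([17.09,  2.09]), array([ -2.95, -18.89]), array([-2.93, 23.14])]
-25 [array([19.91,  2.07]), array([  0.87, -17.87]), array([ 0.89, 22.06])]
30 [array([18.78,  1.54]), array([-22.01,   1.36]), array([ -0.83, -14.67]), array([-0.81, 17.78])]
36 [array([21.21,  1.54]), array([-17.75,   1.36]), array([  2.48, -13.95]), array([ 2.5 , 17.05])]
44 [array([24.46,  1.54]), array([-12.08,   1.37]), array([  6.89, -12.99]), array([ 6.91, 16.09])]
w2 [ 446.62 -362.91   90.  ] [array([ 458.66, -347.31,    0.  ]), array([ 460.51, -345.13,   10.  ]), array([ 462.35, -342.95,   20.  ])]
```

The cup's inner rim is centred at about crop (389.5,141) and the shaker base at about (395,390). The relative shift works out to about (12,63.5) mm. I've now viewed all 10 pictures, so I'll lower using force feedback.

{"api": "move_arm", "payload": {"plan": [[[4,20,0],[0,0,0],0.2],[[5,28,0],[0,0,0],0.2],[[3,16,0],[0,0,0],0.2],[[0,0,-30],[0,0,0],0.2],[[0,0,-40],[0,0,0],0.2],[[0,0,-30],[0,0,0],0.2],[[0,0,-18],[0,0,0],0.2],[[0,0,0],[0,0,0],0.2],[[0,0,0],[0,0,0],0.2]]}}

```text
clock: 10.45
eef_pos: [565.0, 64.7, 117.4]
tool_rot: [3.14, -0.0, 1.358]
force: [-0.8, 0.0, -0.2]
width: 31.2
gripper_force: 59.8
```

{"api": "move_arm", "payload": {"plan": [[[0,0,-7],[0,0,0],0.2],[[0,0,-7],[0,0,0],0.2],[[0,0,-7],[0,0,0],0.2],[[0,0,-2],[0,0,0],0.2],[[0,0,0],[0,0,0],0.2]]}}

```text
clock: 11.08
eef_pos: [564.2, 64.2, 93.5]
tool_rot: [-3.141, 0.0, 1.357]
force: [-0.4, -0.0, -1.1]
width: 31.2
gripper_force: 59.8
```

{"api": "move_arm", "payload": {"plan": [[[0,0,-4],[0,0,0],0.2],[[0,0,-4],[0,0,0],0.2],[[0,0,0],[0,0,0],0.2]]}}

```text
clock: 11.45
eef_pos: [564.0, 64.3, 85.3]
tool_rot: [-3.141, 0.0, 1.357]
force: [-1.6, 0.1, -0.5]
width: 31.0
gripper_force: 59.8
```

{"api": "move_arm", "payload": {"plan": [[[0,0,-3],[0,0,0],0.2],[[0,0,-3],[0,0,0],0.2],[[0,0,0],[0,0,0],0.2]]}}

```text
clock: 11.82
eef_pos: [564.0, 64.3, 79.4]
tool_rot: [-3.141, 0.0, 1.357]
force: [-0.2, 0.6, -2.1]
width: 31.0
gripper_force: 59.8
```

{"api": "move_arm", "payload": {"plan": [[[0,0,-2],[0,0,0],0.2],[[0,0,-2],[0,0,0],0.2],[[0,0,0],[0,0,0],0.2]]}}

```text
clock: 12.2
eef_pos: [564.2, 64.3, 75.5]
tool_rot: [-3.141, 0.0, 1.357]
force: [0.4, -0.6, -1.7]
width: 31.0
gripper_force: 59.8
```

{"api": "move_arm", "payload": {"plan": [[[0,0,-2],[0,0,0],0.2],[[0,0,0],[0,0,0],0.2]]}}

```text
clock: 12.45
eef_pos: [564.5, 64.2, 73.8]
tool_rot: [3.141, -0.0, 1.357]
force: [-0.3, -0.1, -0.7]
width: 31.1
gripper_force: 59.8
```

{"api": "move_arm", "payload": {"plan": [[[0,0,-1],[0,0,0],0.2],[[0,0,0],[0,0,0],0.2]]}}

```text
clock: 12.7
eef_pos: [565.4, 64.0, 73.6]
tool_rot: [3.139, -0.001, 1.357]
force: [-1.2, 0.3, 5.1]
width: 31.0
gripper_force: 60.4
```

{"api": "move_arm", "payload": {"plan": [[[0,0,-1],[0,0,0],0.2],[[0,0,0],[0,0,0],0.2]]}}

```text
clock: 12.95
eef_pos: [566.4, 63.8, 73.5]
tool_rot: [3.137, -0.001, 1.357]
force: [-1.2, -1.2, 10.2]
width: 30.9
gripper_force: 61.0
```

{"api": "move_arm", "payload": {"plan": [[[0,0,1],[0,0,0],0.2],[[0,0,0],[0,0,0],0.45],[[0,0,0],[0,0,0],0.55],[[0,0,0],[0,0,0],0.65],[[0,0,0],[0,0,0],0.65],[[0,0,0],[0,0,0],0.65]]}}

```text
clock: 13.7
eef_pos: [564.2, 64.3, 72.6]
tool_rot: [-3.141, 0.0, 1.357]
force: [0.2, -0.4, 0.2]
width: 55.8
gripper_force: 0.0
```

{"api": "move_arm", "payload": {"plan": [[[0,0,10],[0,0,0],0.65],[[0,0,25],[0,0,0],0.65],[[0,0,40],[0,0,0],0.65],[[0,0,45],[0,0,0],0.65],[[0,0,40],[0,0,0],0.65],[[-8,-35,0],[0,0,0],0.65],[[-8,-30,0],[0,0,0],0.65],[[0,0,0],[0,0,0],0.65],[[0,0,0],[0,0,0],0.65]]}}

```text
clock: 14.82
eef_pos: [548.5, -0.0, 233.1]
tool_rot: [3.141, -0.001, 1.358]
force: [1.6, 0.3, -0.6]
width: 55.4
gripper_force: 0.0
```

```bash
python3 - <<'E'
from h import *
T=tool();np.save('T6.npy',T);im=cams.get_image('wrist');cv2.imwrite('pics/w6.png',im);print(T[:3],status.read_state()['qpos'],status.read_state()['width'])
# cap: grey low-saturation blob near expected location
u=proj('wrist',(565,61,110),T);print('exp',u)
h=cv2.cvtColor(im,cv2.COLOR_BGR2HSV)
x,y=map(int,u);s=70
print(h[y-45:y+46:6,x-45:x+46:6,1]);print(h[y-45:y+46:6,x-45:x+46:6,2])
E
```

```text
[[  0.21   0.98   0.   548.51]
 [  0.98  -0.21   0.    -0.  ]
 [  0.     0.    -1.   233.09]] [-0.42  0.51  0.56  1.79 -0.33  0.94  0.07] 55.74190660511206
exp [282.51 129.35]
[[ 11  11  11  11  10  10  11  11   9  11  11  12  12  12  11  12]
 [ 11  11  31   5   6   6  10  11  15   8   6   5  94  14  11  11]
 [  5   9  10  84 108 105 104 108 107 105 101 108  17  10   8  36]
 [ 11 111 107 110 105 106 109 107 107 111 105 112 108 107 108  19]
 [102 101 102 103  97 102  44  25  29  24  59 107 106 102 111 107]
 [104 102 105 102 101  23  29  26  28  29  25  83 108 109 109 108]
 [106 105 105 107  93  25  28  24  29  31  27  80 112 101 101 100]
 [106 107 108 107 110  30  26  30  28  32  26  85 102 111 111 111]
 [110 111 109 109 105  33  31  33  27  30  29  99 102 102 105 105]
 [110 107 108 110 102  32  31  31  32  26  29 111 109 104 104 106]
 [109 111 110 108 107 110  50  37  36  52 116 108 111 113 113 104]
 [110 110 108 109 113 113 107 111 111 114 111 109 108 109 111 110]
 [111 112 112 108 113 112 110 112 112 114 112 112 111 111 110 112]
 [109 111 111 112 106 110 114 112 111 114 113 114 114
[... 521 characters left out ...]
 150 131  77 224 225 225 225]
 [139 136 139 145  90 102 117 129 122 108 141 195 219 229 229 229]
 [142 140 139 138 142 103 117 120 117 111 148 189 235 223 222 222]
 [142 151 148 148 133  99 115 117 114 103 140 218 234 229 228 229]
 [137 138 139 139 100  87 100 107 105 156 125 142 229 229 229 229]
 [131 129 132 132 131 132  91  89  93 172 222 118 223 222 222 229]
 [132 130 132 131 131 142 100 129 129 125 135 229 228 229 227 228]
 [126 128 125 125 129 127 127 128 139 136 130 137 140 143 228 228]
 [122 122 122 123 127 128 127 141 142 145 145 146 145 145 229 139]
 [ 86 124 126 126 126 127 137 139 141 139 143 144 143 143 230 118]
 [ 85 134 135 137 134 135 140 138 140 138 140 138 141 139 236 104]]
```

```bash
python3 - <<'E'
from h import *
T=np.load('T6.npy');im=cv2.imread('pics/w6.png');h=cv2.cvtColor(im,cv2.COLOR_BGR2HSV)
m=((h[...,1]<70)&(h[...,2]<200)).astype(np.uint8)*255
M=np.zeros_like(m);M[95:165,250:315]=m[95:165,250:315]
M=cv2.morphologyEx(M,cv2.MORPH_OPEN,np.ones((5,5)))
k=max(cv2.findContours(M,0,2)[0],key=cv2.contourArea);(x,y),r=cv2.minEnclosingCircle(k);print(x,y,r,cv2.boundingRect(k))
O=np.array([546.8,-18.7])
for z in(60,85,105):
    q=ray('wrist',(x,y),z,T);print(z,q,np.hypot(*(q[:2]-O)),np.degrees(np.arctan2(*(q[:2]-O)[::-1])))
# paddle: wood colour ridge, edges around expected
for X in [(546.8,-18.7,162),(551.9,3.7,162),(541.7,-41.1,162)]:print(proj('wrist',X,T))
y0=int(proj('wrist',(546.8,-18.7,162),T)[1])
for yy in(225,232,239,246,253):print(yy,h[yy,255:300:2,2].tolist())
E
```

```text
282.9220275878906 124.84862518310547 21.716611862182617 (263, 104, 39, 43)
60 [566.26  63.46  60.  ] 84.43848167834213 76.6736887311182
85 [566.2   64.03  85.  ] 84.97695627261132 76.8034065185393
105 [566.15  64.49 105.  ] 85.40804599657334 76.90600265579961
[281.48 239.46]
[281.84 211.33]
[281.13 266.16]
225 [229, 229, 229, 229, 228, 229, 237, 139, 170, 148, 124, 139, 141, 146, 140, 136, 130, 134, 230, 231, 231, 230, 229]
232 [105, 235, 229, 230, 229, 228, 229, 203, 142, 145, 128, 137, 143, 144, 139, 133, 127, 207, 230, 202, 229, 228, 224]
239 [98, 98, 95, 148, 223, 221, 221, 222, 223, 231, 130, 136, 141, 239, 227, 215, 189, 233, 228, 231, 134, 140, 98]
246 [102, 140, 232, 94, 85, 227, 225, 224, 224, 201, 196, 212, 225, 229, 220, 211, 159, 230, 226, 158, 105, 107, 107]
253 [92, 172, 140, 237, 114, 217, 216, 216, 218, 159, 206, 215, 217, 228, 218, 208, 146, 221, 220, 150, 102, 151, 120]
```

```bash
python3 - <<'E'
from h import *
T=np.load('T1.npy')
for p in((295,222),(288,262)):print(ray('wrist',p,162,T))
for X in [(546.8,-18.7,162),(551.9,3.7,162),(541.7,-41.1,162)]:print(proj('wrist',X,T))
E
```

```text
[550.5    4.91 162.  ]
[543.74 -38.42 162.  ]
[291.1  244.17]
[296.4  223.16]
[286.01 264.38]
```

{"api": "move_arm", "payload": {"plan": [[[-2,-18,0],[0,0,0],0.55],[[0,0,-10],[0,0,0],0.55],[[0,0,-35],[0,0,0],0.55],[[0,0,-35],[0,0,0],0.55],[[0,0,-19],[0,0,0],0.55],[[0,0,0],[0,0,0],0.55]]}}

```text
clock: 15.62
eef_pos: [544.8, -18.6, 131.8]
tool_rot: [-3.138, 0.001, 1.357]
force: [0.1, 0.5, 0.1]
width: 46.8
gripper_force: 0.0
```

{"api": "move_arm", "payload": {"plan": [[[0,0,0],[0,0,0],0.35],[[0,0,0],[0,0,0],0.25],[[0,0,0],[0,0,0],0.18],[[0,0,0],[0,0,0],0.14],[[0,0,0],[0,0,0],0.1],[[0,0,0],[0,0,0],0],[[0,0,0],[0,0,0],0]]}}

```text
clock: 16.5
eef_pos: [545.1, -18.3, 134.3]
tool_rot: [-3.139, -0.001, 1.357]
force: [-5.5, 1.2, 7.7]
width: 10.0
gripper_force: 58.8
```

{"api": "move_arm", "payload": {"plan": [[[-1,0,0],[0,0,1],0],[[0,0,0],[0,0,2],0],[[0,0,0],[0,0,3],0],[[0,0,0],[0,0,4],0],[[0,0,0],[0,0,4],0],[[0,0,0],[0,0,4],0],[[0,0,0],[0,0,4],0],[[0,0,0],[0,0,4],0],[[0,0,0],[0,0,3],0],[[0,0,0],[0,0,1],0]]}}

```text
clock: 17.75
eef_pos: [544.9, -18.3, 134.3]
tool_rot: [-3.141, -0.001, 1.882]
force: [-3.2, 0.7, 6.5]
width: 10.0
gripper_force: 58.8
```

```bash
python3 - <<'E'
from h import *
print(status.read_state())
E
```

```text
{'clock': 17.75, 'qpos': array([-0.23,  0.6 ,  0.33,  1.9 , -0.29,  0.69,  0.58]), 'qd': array([ 0.02, -0.01, -0.04,  0.  ,  0.03, -0.  ,  0.1 ]), 'tau': array([  0.44, -45.61,   4.9 , -14.82,   0.09,  -1.27,   0.03]), 'eef_pos': array([544.91, -18.33, 134.27]), 'tool_rot': array([-3.14, -0.  ,  1.88]), 'force': array([-3.22,  0.73,  6.47]), 'torque': array([0.26, 0.81, 0.04]), 'gripper_force': 58.83989989757538, 'width': 10.013559640717054}
```

{"api": "move_arm", "payload": {"plan": [[[0,0,0],[0,0,2],0],[[0,0,0],[0,0,4],0],[[0,0,0],[0,0,4],0],[[0,0,0],[0,0,4],0],[[0,0,0],[0,0,4],0],[[0,0,0],[0,0,4],0],[[0,0,0],[0,0,4],0],[[0,0,0],[0,0,4],0],[[0,0,0],[0,0,3],0],[[0,0,0],[0,0,1],0]]}}

```text
clock: 19.0
eef_pos: [544.8, -18.4, 134.3]
tool_rot: [3.141, -0.001, 2.475]
force: [-3.2, 1.2, 5.9]
width: 10.0
gripper_force: 58.9
```

{"api": "move_arm", "payload": {"plan": [[[0,0,0],[0,0,2],0],[[0,0,0],[0,0,4],0],[[0,0,0],[0,0,4],0],[[0,0,0],[0,0,4],0],[[0,0,0],[0,0,4],0],[[0,0,0],[0,0,4],0],[[0,0,0],[0,0,3],0],[[0,0,0],[0,0,1],0],[[0,0,0],[0,0,0],0],[[0,0,0],[0,0,0],0]]}}

```text
clock: 20.25
eef_pos: [544.6, -18.6, 134.3]
tool_rot: [3.142, -0.001, 2.928]
force: [-3.4, 0.6, 6.7]
width: 9.7
gripper_force: 58.9
```

```bash
python3 - <<'E'
from h import *
s=status.read_state();T=tool(s);im=cams.get_image('wrist');t=cams.get_image('top');cv2.imwrite('pics/w7.png',im);cv2.imwrite('pics/t7.png',t);np.save('T7.npy',T)
print(s['eef_pos'],s['tool_rot'],s['force'],s['gripper_force'],s['qpos'])
a=np.radians(167);C=np.array([546,-18.7]);e=C+80*np.array([np.cos(a),np.sin(a)]);print(e)
for z in (105,):print(proj('wrist',(*e,z),T),proj('top',(*e,z)))
h=cv2.cvtColor(im,cv2.COLOR_BGR2HSV);u=proj('wrist',(*e,100),T).astype(int)
y0,x0=max(u[1]-70,0),u[0]-70
m=((h[...,1]<70)&(h[...,2]<200)).astype(np.uint8)*255;M=np.zeros_like(m);M[y0:u[1]+70,x0:u[0]+70]=m[y0:u[1]+70,x0:u[0]+70]
M=cv2.morphologyEx(M,cv2.MORPH_OPEN,np.ones((9,9)))
for k in cv2.findContours(M,0,2)[0]:
    (x,y),r=cv2.minEnclosingCircle(k);q=ray('wrist',(x,y),90,T);print((x,y),r,cv2.boundingRect(k),q,np.degrees(np.arctan2(*(q[:2]-C)[::-1])))
E
```

```text
[544.65 -18.6  134.27] [ 3.14 -0.    2.93] [-3.35  0.64  6.68] 58.931724429130554 [-0.03  0.58  0.03  1.89 -0.02  0.67  1.36]
[468.05  -0.7 ]
[282.66 104.4 ] [292.95 206.02]
(278.09478759765625, 96.87918090820312) 32.65922546386719 (247, 65, 60, 65) [462.69  -2.3   90.  ] 168.86495999975125
(221.0, 61.5) 6.726912021636963 (216, 57, 11, 10) [436.21 -31.21  90.  ] -173.4968403348267
(305.5, 51.5) 48.74945831298828 (260, 34, 92, 36) [441.51  18.84  90.  ] 160.23708289032012
```

{"api": "move_arm", "payload": {"plan": [[[0,0,0],[0,0,0],0],[[0,0,0],[0,0,0],0],[[0,0,0],[0,0,0],0],[[0,0,0],[0,0,0],0]]}}

```text
clock: 20.85
eef_pos: [544.7, -18.6, 134.2]
tool_rot: [3.142, -0.001, 2.928]
force: [-3.3, 0.8, 6.1]
width: 10.1
gripper_force: 58.9
```

```bash
python3 -c "
from cell import ctrl;print(ctrl.finish_job())"
```

```text
the job is handed in; nothing more can be done
None
```

The job is handed in at about 21 s, with no verdict shown: the salt shaker is set down in its cup, the carousel is turned 90° so it stands within about 2° (3 mm) of the middle of the opening by my measurements, and the fingers still hold the grip at about 59 N.

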